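# Pull-test the spring clamps and weed out the weak ones

### The job

Three spring clamps that look alike are clipped on the plywood strip in the green vise, and some have lost their spring. Feel each one's grip with a gentle straight pull up off the strip: a weak clamp slides off easily, a sound one holds firm. Put every weak clamp in the red tray, and leave each sound clamp gripping the strip where it is, without dragging it along; leave the other things on the bench as they are.

Things in the scene. Friction and masses are not known exactly. Their poses are not given: they have to be found in the camera images.
- clamp_a: black spring clamp with orange tips, 42 g; clamps a, b, c look alike and any of them may be weak or sound. Origin on its pivot, 20 mm above the strip's top edge; z up, jaws down over the strip; x across the strip, y along the strip. Grip the two flat cheeks at the pivot: 24 mm wide along y, 20 mm long along x, from 10 mm below to 12 mm above the pivot
- clamp_b: same make as clamp_a. Above the cheeks the two handles spread apart along x, 22 mm wide along y, to 43 mm above the pivot and 46 mm over all; squeezing them together opens the jaws. The jaw tips are 40 mm below the pivot, so 20 mm of jaw overlaps the strip; off the strip the jaws snap shut
- clamp_c: same make as clamp_a. For any of the clamps: pulled straight up along the strip's face, a weak one slides at 1 to 6 N all the way off (20 mm); a sound one holds 10 N without sliding and gives way somewhere from 12 to 23 N. Off the strip it stands 40 mm high to the pivot on its jaw tips, or lies down
- tray: red open plastic tray, fixed, 200 x 200 mm outside, 45 mm high, walls and floor 5 mm; origin under its centre at bench height
- case: closed blue plastic tool case, fixed, 200 x 200 mm, 70 mm high; origin under its centre. Not to be used
- glue: yellow glue bottle with red cap, 52 mm across, 130 mm high, loose; origin under its centre. Leave it standing
- tin: steel tin, 72 mm across, 90 mm high, loose; origin under its centre. Leave it standing
- square: try square lying flat, loose: dark wooden stock 110 mm along its y and 16 mm high, steel blade 160 mm along its +x; origin under the stock. Leave it lying
- clamp_a_pad: the orange swivel pad on the sprung jaw of clamp_a (18 mm along y, 16 mm high), that presses on the strip from its +x side; origin on its swivel, 32 mm below the pivot. Off the strip it presses on the other jaw. A sound clamp's pad presses with more than 9 N, a weak one's with less than 6 N
- clamp_b_pad: the orange swivel pad on the sprung jaw of clamp_b (18 mm along y, 16 mm high), that presses on the strip from its +x side; origin on its swivel, 32 mm below the pivot. Off the strip it presses on the other jaw. A sound clamp's pad presses with more than 9 N, a weak one's with less than 6 N
- clamp_c_pad: the orange swivel pad on the sprung jaw of clamp_c (18 mm along y, 16 mm high), that presses on the strip from its +x side; origin on its swivel, 32 mm below the pivot. Off the strip it presses on the other jaw. A sound clamp's pad presses with more than 9 N, a weak one's with less than 6 N
- vise: green bench vise, fixed, origin under it; holds an upright plywood strip over its origin: 300 mm long (y), 6 mm thick (x), its top edge 155 mm above the bench, 50 mm above the vise's jaws. The vise is 110 mm wide along y and reaches 75 mm to +x and, with its screw and bar (up to 80 mm high), 116 mm to -x
Things that resemble listed ones, but are neither listed nor needed, are in the scene too. What is shaped like the clamp_b but blue or purple is not meant.

How it is judged (in metres and radians):
At the end, for the whole second after the job is handed in: every weak clamp (its pad presses with less than 7.5 N) lies or stands in the red tray, its pivot inside the walls and less than 75 mm above the bench; every sound clamp (its pad presses the strip with over 9 N) still grips the strip within 5 mm of where it was; all at rest (((x of clamp_a in the frame of tray between -0.095 and 0.095 m and y of clamp_a in the frame of tray between -0.095 and 0.095 m and height (world z) of clamp_a below 0.075 m and contact force between clamp_a_pad and anything else below 7.5 N) or (distance of clamp_a from where it was at the start of the episode below 0.005 m and contact force between clamp_a_pad and vise above 9 N)) and linear speed of each of clamp_a, clamp_b, clamp_c below 0.02 m/s and ((x of clamp_b in the frame of tray between -0.095 and 0.095 m and y of clamp_b in the frame of tray between -0.095 and 0.095 m and height (world z) of clamp_b below 0.075 m and contact force between clamp_b_pad and anything else below 7.5 N) or (distance of clamp_b from where it was at the start of the episode below 0.005 m and contact force between clamp_b_pad and vise above 9 N)) and ((x of clamp_c in the frame of tray between -0.095 and 0.095 m and y of clamp_c in the frame of tray between -0.095 and 0.095 m and height (world z) of clamp_c below 0.075 m and contact force between clamp_c_pad and anything else below 7.5 N) or (distance of clamp_c from where it was at the start of the episode below 0.005 m and contact force between clamp_c_pad and vise above 9 N))); the robot touches nothing.
It fails at once if a sound clamp (its pad presses the strip with over 10 N) is dragged more than 5 mm from its place on the strip ((distance of clamp_a from where it was at the start of the episode above 0.005 m and contact force between clamp_a_pad and vise above 10 N) or (distance of clamp_b from where it was at the start of the episode above 0.005 m and contact force between clamp_b_pad and vise above 10 N) or (distance of clamp_c from where it was at the start of the episode above 0.005 m and contact force between clamp_c_pad and vise above 10 N)).
It fails at once if the glue bottle is moved more than 20 mm or tipped over (distance of glue from where it was at the start of the episode above 0.02 m or angle between glue's own z axis and vertical above 0.5 rad).
It fails at once if the tin is moved more than 20 mm or tipped over (distance of tin from where it was at the start of the episode above 0.02 m or angle between tin's own z axis and vertical above 0.5 rad).
It fails at once if the try square is moved more than 20 mm or tipped over (distance of square from where it was at the start of the episode above 0.02 m or angle between square's own z axis and vertical above 0.5 rad).
It also fails if it takes over 72 s, if anything falls off the work surface, if the arm or the gripper's body presses on something with over 40 N, if the wrist force passes 120 N, or if a joint passes its speed limit or range.

### The arm

A 6-joint arm with a two-finger parallel gripper is mounted at the origin on the work surface. World frame = base frame: x ahead of the robot, y to its left, z up, the work surface at z = 0. Lengths are in mm, angles in rad, forces in N, time in s.
With the tool pointing down it reaches from about 400 to 825 mm from the base axis. Payload 7 kg.
Tool frame: the origin (TCP) lies midway between the tips of the shut fingers; the grasp point (between the pads) lies 19 mm behind it; z points along the fingers, y is the line along which they close (so a half turn about z gives the same grasp; the last joint's range is limited). The gripper opens to 85 mm and grips with 20 to 120 N. Pads are 22 mm wide; open, the fingers measure 114 mm over their backs; the gripper's body (76 mm by 85 mm) begins 54 mm behind the grasp point. The pads swing forward as they close: fully open they stand 13 mm farther back than shut.
Start: joints at [-0.909, 0.359, 0.012, 0, -1.224, -0.288], TCP at [246.452, -628.376, 231.302] pointing down, gripper open.
Joint ranges: [-3.07, 3.07], [-1.43, 2.12], [-1.02, 1.25], [-3.03, 1.67], [-3.05, -0], [-3.03, 3.03]. Speed limits (rad/s): [2.39, 2.39, 3.01, 3.14, 3.14, 3.14].

### API

Orientations are given as [roll, pitch, yaw] about the fixed x, y, z axes, in that order (R = Rz(yaw) Ry(pitch) Rx(roll)).
In Python, from plant import ctrl, eyes gives the robot as it stands. The module is installed in compiled form; this text tells all that it offers.
- The arm moves only by the tool servo_tool, never from a script. Its argument "plan" is a list of rows, each a list of 4 numbers: the shift along the tool's x, y, z in mm, then the turn about the tool's z in degrees. A call has 1 to 8 rows; each row is the pose to reach, as a shift and turn from the pose commanded when the call began, along the tool's axes at that moment; what a row does not reach only later rows make up. A row lasts 1/8 s, in which the tool goes at most 62.5 mm and 10.7 degrees, less where a joint would pass 70% of its speed; a pose out of reach is approached as far as the arm can. A call with a gripper value outside its range is refused whole. "fingers" is the gripper command: -1 is shut, 1 is fully open, values between are in proportion, set as the call begins (left out, the last holds). The fingers move at their own pace and stop on an object; the grip force is fixed at half the most. Time passes only in rows, so rows that repeat a pose let the fingers close. It gives the time, the measured TCP pose, the force, the opening and the grip force at its end, in the units of the state.
- ctrl.observe(): the state, without advancing time (a new reading comes with each control period).
- eyes.capture(name): name is "side" or "top"; returns a dict with "img" (420x560x3 uint8, red, green, blue), "range_z" (420x560 float32, mm along the optical axis (not along the pixel's ray), 0 where there is no reading), "fx", "fy", "cx", "cy" (pixels), "k1" (the pictures are not rectified: a ray, as slopes to the right and down, at radius r is drawn at 1 + k1 r^2 times it, then the intrinsics apply), "rvec" (rotation vector, rad) and "tvec" (3), from world to camera coordinates, as OpenCV has them. Camera axes: x right, y down, z forward; pixel columns grow to the right and rows downward; lengths in mm; the calibration is good to about 2 mm. A picture is of the moment at which its call begins.
- ctrl.sign_off(): hands the job in; it is judged then, once.
The state is a dict: "clock": time; "q": joint angles; "joint_vel": joint speeds; "joint_efforts": joint torques, N m; "tool_pos": TCP position; "ee_rot": TCP orientation; "wrist_force": force on the tool from outside, world axes, zero at the start; "wrist_torque": the same for the moment, N m; "opening": opening from 0.0 (shut) to 1.0 (fully open); "finger_force": force on a finger pad.
Only numpy, scipy, OpenCV 4.12 (cv2) and the standard library are available. Lean on these libraries where they do the work, as an engineer would, in place of code of your own. Each camera call takes 0.05 s, during which the arm holds its last target. There are 200 camera calls.

## Working session

There is one attempt and no reset: what is moved stays moved. The work goes in short steps, Python scripts to look and compute and a tool call to move; the robot and the scene stay as the last step left them, time stands still between calls to the robot, and variables do not carry over. Pictures are saved under pics/ and viewed, at most 10 in all, crops included, and the job is handed in when it is done.

Besides the shell and the picture viewer there is one more tool, called after "Emit:" by a JSON object that holds its "api" and its "payload", one argument or row to a line. servo_tool: Moves the arm, as the interface text tells. Its arguments: {"type":"object","properties":{"plan":{"type":"array"},"fingers":{"type":"number"}},"required":["plan"]}

```bash
mkdir -p pics
cat > h.py <<'E'
import numpy as np, cv2
from plant import ctrl, eyes
def cloud(c):
    h,w=c["range_z"].shape
    u,v=np.meshgrid(np.arange(w),np.arange(h))
    K=np.array([[c["fx"],0,c["cx"]],[0,c["fy"],c["cy"]],[0,0,1.]])
    p=np.stack([u.ravel(),v.ravel()],1).astype(np.float64)[:,None]
    n=cv2.undistortPoints(p,K,np.array([c["k1"],0,0,0.]))[:,0]
    z=c["range_z"].ravel().astype(float)
    P=np.c_[n*z[:,None],z]
    R,_=cv2.Rodrigues(np.array(c["rvec"],float))
    W=(P-np.array(c["tvec"],float).ravel())@R
    W[z==0]=np.nan
    return W.reshape(h,w,3)
def save(n,im): cv2.imwrite("pics/"+n,im[:,:,::-1])
E
python3 - <<'E'
from h import *
a=eyes.capture("side");b=eyes.capture("top")
save("side.png",a["img"]);save("top.png",b["img"])
np.savez("c0.npz",s=cloud(a),t=cloud(b),si=a["img"],ti=b["img"])
print(ctrl.observe())
E
```

```text
{'clock': 0.1, 'q': array([-9.08910794e-01,  3.59317917e-01,  1.11776127e-02, -3.08400059e-04,
       -1.22408107e+00, -2.88129158e-01]), 'joint_vel': array([-9.65220287e-05, -2.30191122e-03,  2.92388361e-03,  1.57999073e-03,
       -5.05244883e-04,  9.65347522e-05]), 'joint_efforts': array([ 3.06116108e-04, -5.84763050e+01,  2.94108903e+01,  6.95455894e+00,
       -3.21672363e-03,  2.45301209e-06]), 'tool_pos': array([ 246.30134573, -628.01731726,  230.46747831]), 'ee_rot': array([ 3.14014396e+00, -1.26995851e-04, -2.76794119e+00]), 'wrist_force': array([ 0.23769844,  0.84191083, -0.21123188]), 'wrist_torque': array([-0.00967727,  0.01660057,  0.00389701]), 'finger_force': 0.0, 'opening': 1.00282169449229}
```

View pics/side.png

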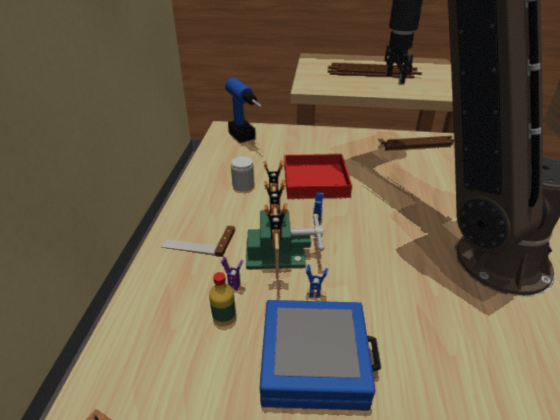

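View pics/top.png

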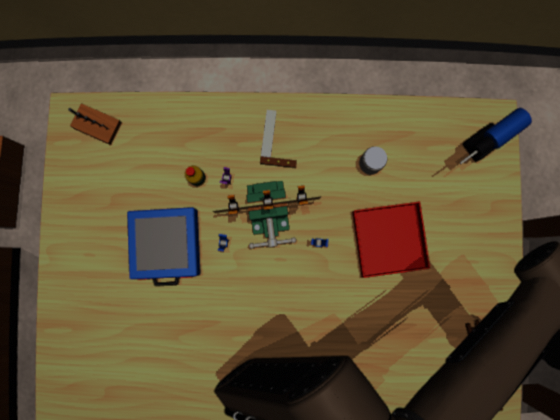

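The top view shows three black and orange clamps on the strip at (232,203), (267,198) and (302,194). The look-alikes are purple at (226,177) and blue at (223,242) and (319,242), all off the strip. The tray is at (390,240), the tin at (373,160), the glue at (194,175), and the square at (275,150).

Run:
```python
from h import *
d=np.load("c0.npz");t,ti,s,si=d["t"],d["ti"],d["s"],d["si"]
np.set_printoptions(precision=1,suppress=True)
# strip: points near z 155
def near(W,lo,hi): return (W[...,2]>lo)&(W[...,2]<hi)
u,v=np.meshgrid(np.arange(560),np.arange(420))
m=near(t,145,162)&(u>205)&(u<330)&(v>180)&(v<225)
P=t[m];print("strip",len(P))
l=cv2.fitLine(P[:,:2].astype(np.float32),cv2.DIST_HUBER,0,.01,.01).ravel();print(l,"ang deg",np.degrees(np.arctan2(l[1],l[0])))
dirv=l[:2]*np.sign(l[1]); al=(P[:,:2]-l[2:])@dirv; print("ends",al.min(),al.max())
for W,n in((t,"top"),(s,"side")):
  Q=W.reshape(-1,3);Q=Q[np.isfinite(Q[:,2])]
  r=Q[:,:2]-l[2:];a=r@dirv;c=r@np.array([dirv[1],-dirv[0]])
  k=(abs(c)<45)&(abs(a)<170)&(Q[:,2]>165)&(Q[:,2]<235)
  h=np.histogram(a[k],bins=np.arange(-170,171,10))
  print(n,np.c_[h[1][:-1],h[0]][h[0]>0].astype(int).tolist())
  # cluster
  A=a[k];o=np.argsort(A);g=np.split(o,np.where(np.diff(A[o])>12)[0]+1)
  for i in g:
    if len(i)<6: continue
    q=Q[k][i];print(n,len(i),"along",A[i].min(),A[i].max(),"cross",c[k][i].min(),c[k][i].max(),"z",q[:,2].min(),q[:,2].max(),"xy",l[2:]+dirv*(A[i].min()+A[i].max())/2)
hsv=cv2.cvtColor(ti,cv2.COLOR_RGB2HSV)
red=((hsv[...,0]<8)|(hsv[...,0]>172))&(hsv[...,1]>150)&(u>340)&(u<440)&(v>190)&(v<290)
q=t[red&(t[...,2]>38)&(t[...,2]<55)];print("tray rim",cv2.minAreaRect(q[:,:2].astype(np.float32)))
for nm,(x,y) in dict(tin=(373,160),glue=(194,175),cl1=(232,203),cl2=(267,198),cl3=(302,194),blue=(319,242)).items(): print(nm,t[y,x])
im=cv2.resize(ti[160:270,190:350],(800,550),interpolation=cv2.INTER_CUBIC);save("crop.png",np.clip(im*1.4,0,255).astype(np.uint8))
```

```text
strip 229
[  0.2  -1.  588.6  38.5] ang deg -81.35235
ends -149.53520811327616 150.54474835560328
top [[-110, 40], [-100, 63], [-90, 51], [-20, 33], [-10, 69], [0, 46], [70, 24], [80, 71], [90, 63]]
top 154 along -106.4822727401408 -82.65821976289293 cross -22.854630999751187 25.17133236367479 z 166.22954567889172 223.64449791211592 xy [602.8 -55. ]
top 148 along -16.14486159776417 7.5985939344117455 cross -23.462156717599196 24.966431793350523 z 170.9590219199166 224.66876425004943 xy [589.2  34.3]
top 158 along 76.3170464189691 99.94585642758653 cross -23.358856593560045 25.57840487653807 z 166.45375821215714 226.2915227064861 xy [575.3 125.6]
side [[-110, 43], [-100, 28], [-90, 131], [-80, 2], [-20, 53], [-10, 34], [0, 150], [10, 1], [70, 39], [80, 64], [90, 159], [100, 15]]
side 204 along -109.10291367618595 -79.5307719810656 cross -23.06975802324409 23.709871043720263 z 165.0270985266616 220.13366294202044 xy [602.7 -54.7]
side 238 along -17.180794087550005 10.19417684016561 cross -23.470439359640434 24.401190331592876 z 166.19357322616273 220.55475571981944 xy [589.1  35. ]
side 277 along 75.59354419153907 101.16429523138788 cross -23.334626631241044 23.334692470733568 z 165.323986842131 221.64871677706333 xy [575.3 125.9]
tray rim ((499.1898193359375, -324.697998046875), (198.2453155517578, 200.51617431640625), 8.44911003112793)
tin [ 724.1 -263.3   83.9]
glue [669.  247.1 101.5]
cl1 [584.1 129.7 169.3]
cl2 [598.5  36.3 174.2]
cl3 [612.3 -57.  162.2]
blue [ 487.5 -112.5   48.2]
```

View pics/crop.png

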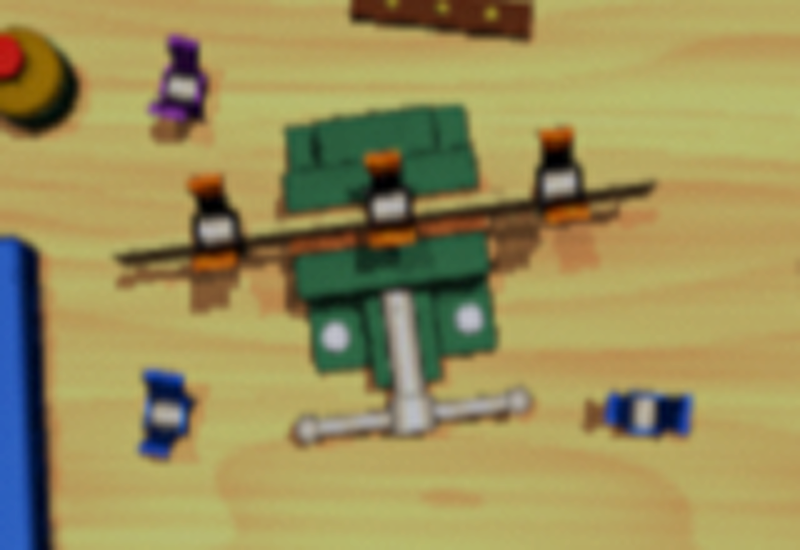

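The crop confirms the choice: the three black and orange clamps sit on the strip with their fixed cheeks under the handles, and the blue and purple ones are decoys on the bench. I grip along the strip's y, at tool yaw about -171.35°.

```bash
cat > go.py <<'E'
import sys
from h import *
from scipy.spatial.transform import Rotation as R
def to(x,y,z,yaw=-171.35):
    s=ctrl.observe(); r=R.from_euler("xyz",s["ee_rot"]); 
    d=r.inv().apply(np.array([x,y,z])-s["tool_pos"])
    t=(np.degrees(s["ee_rot"][2])-yaw+180)%360-180
    print("shift",d.round(1),"turn",round(t,2),"at",np.round(s["tool_pos"],1),"rot",np.round(s["ee_rot"],4),"F",np.round(s["wrist_force"],2),"op",round(s["opening"],3),"t",s["clock"])
if __name__=="__main__": to(*map(float,sys.argv[1:]))
E
python3 go.py 602.8 -55 250
```

```text
shift [-541.1  403.4  -19. ] turn 12.76 at [ 246.3 -628.   230.5] rot [ 3.1401e+00 -1.0000e-04 -2.7679e+00] F [ 0.24  0.84 -0.21] op 1.003 t 0.1
```

Emit:
{"api": "servo_tool", "payload": {
  "plan": [
    [-48,36,-6,3],
    [-96,72,-12,6],
    [-144,108,-20,9],
    [-192,144,-20,12.8],
    [-240,180,-20,12.8],
    [-288,216,-20,12.8],
    [-336,252,-20,12.8],
    [-384,288,-20,12.8]
  ],
  "fingers": 1
}}

```text
clock: 1.1
tool_pos: [499.3, -218.1, 251.3]
ee_rot: [3.142, -0.0, -2.991]
wrist_force: [0.6, 0.5, 0.8]
opening: 1.003
finger_force: 0.0
```

```bash
python3 go.py 602.8 -55 250
```

```text
shift [-126.8  145.8    1.3] turn -0.02 at [ 499.3 -218.1  251.3] rot [ 3.1415 -0.     -2.991 ] F [0.58 0.46 0.81] op 1.003 t 1.1
```

Emit:
{"api": "servo_tool", "payload": {
  "plan": [
    [-38,44,0,0],
    [-76,88,0,0],
    [-110,128,0,0],
    [-125,144,0,0],
    [-125,144,0,0]
  ]
}}

```text
clock: 1.72
tool_pos: [601.1, -57.8, 250.5]
ee_rot: [3.142, -0.001, -2.989]
wrist_force: [-0.3, 0.1, -0.0]
opening: 0.997
finger_force: 0.0
```

```bash
python3 go.py 602.8 -55 162
```

```text
shift [-2.2  2.6 88.5] turn 0.07 at [601.1 -57.8 250.5] rot [ 3.1416e+00 -1.3000e-03 -2.9894e+00] F [-0.31  0.07 -0.01] op 0.997 t 1.725
```

Emit:
{"api": "servo_tool", "payload": {
  "plan": [
    [-2,2.5,20,0],
    [-2,2.5,45,0],
    [-2,2.5,70,0],
    [-2,2.5,84,0],
    [-2,2.5,88,0],
    [-2,2.5,88,0],
    [-2,2.5,88,0]
  ]
}}

```text
clock: 2.6
tool_pos: [602.9, -56.2, 164.3]
ee_rot: [-3.142, 0.001, -2.991]
wrist_force: [0.5, 0.6, -1.1]
opening: 1.002
finger_force: 0.0
```

Run:
```python
from h import *
from go import to
to(602.8,-55,162)
for n in("side","top"):
  c=eyes.capture(n);np.savez(n+"1.npz",W=cloud(c),i=c["img"])
c=np.load("side1.npz")["i"][140:260,220:340];d=np.load("top1.npz")["i"][150:270,230:350]
im=cv2.resize(np.hstack([c,d]),(800,400),interpolation=cv2.INTER_CUBIC);save("near1.png",np.clip(im*1.5,0,255).astype(np.uint8))
```

```text
shift [-0.1  1.2  2.3] turn -0.03 at [602.9 -56.2 164.3] rot [-3.1415e+00  1.5000e-03 -2.9912e+00] F [ 0.51  0.59 -1.09] op 1.002 t 2.6
```

View pics/near1.png

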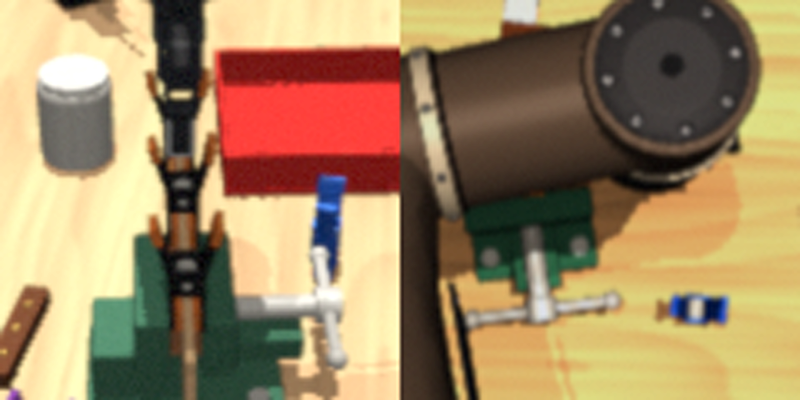

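The side half shows the gripper centred over the far clamp (about (180,110)), with nothing touched. Next I close with a small correction.

Emit:
{"api": "servo_tool", "payload": {
  "plan": [
    [0,1,1.5,0],
    [0,1,1.5,0],
    [0,1,1.5,0],
    [0,1,1.5,0],
    [0,1,1.5,0],
    [0,1,1.5,0],
    [0,1,1.5,0],
    [0,1,1.5,0]
  ],
  "fingers": -1
}}

```text
clock: 3.7
tool_pos: [602.3, -55.2, 161.8]
ee_rot: [-3.142, 0.0, -2.991]
wrist_force: [0.9, 0.2, 0.2]
opening: 0.267
finger_force: 61.2
```

Emit:
{"api": "servo_tool", "payload": {
  "plan": [
    [0,0,-0.3,0],
    [0,0,-0.6,0],
    [0,0,-0.6,0]
  ]
}}

```text
clock: 4.08
tool_pos: [602.2, -55.2, 162.0]
ee_rot: [3.141, -0.0, -2.991]
wrist_force: [1.9, -0.1, -3.8]
opening: 0.272
finger_force: 60.7
```

Emit:
{"api": "servo_tool", "payload": {
  "plan": [
    [0,0,-0.3,0],
    [0,0,-0.6,0],
    [0,0,-0.6,0]
  ]
}}

```text
clock: 4.45
tool_pos: [602.2, -55.1, 162.9]
ee_rot: [3.141, -0.0, -2.991]
wrist_force: [2.3, -0.4, -4.1]
opening: 0.266
finger_force: 60.7
```

Emit:
{"api": "servo_tool", "payload": {
  "plan": [
    [0,0,-0.4,0],
    [0,0,-0.8,0],
    [0,0,-0.8,0]
  ]
}}

```text
clock: 4.82
tool_pos: [602.2, -55.1, 163.8]
ee_rot: [3.142, -0.0, -2.991]
wrist_force: [1.7, 0.2, -4.5]
opening: 0.266
finger_force: 60.7
```

Emit:
{"api": "servo_tool", "payload": {
  "plan": [
    [0,0,-0.5,0],
    [0,0,-1,0],
    [0,0,-1,0]
  ]
}}

```text
clock: 5.2
tool_pos: [602.2, -55.2, 164.9]
ee_rot: [3.142, -0.0, -2.991]
wrist_force: [1.5, -0.5, -3.3]
opening: 0.27
finger_force: 60.7
```

It slides at about 4 N, so clamp C1 is weak. Lifting it off.

Emit:
{"api": "servo_tool", "payload": {
  "plan": [
    [0,0,-6,0],
    [0,0,-14,0],
    [0,0,-24,0],
    [0,0,-40,0],
    [0,0,-55,0],
    [0,0,-55,0]
  ]
}}

```text
clock: 5.95
tool_pos: [603.1, -55.1, 221.9]
ee_rot: [-3.142, 0.003, -2.991]
wrist_force: [0.1, -0.3, -0.0]
opening: 0.269
finger_force: 61.0
```

```bash
python3 go.py 544 -318 140
```

```text
shift [  98.1 -251.    81.6] turn -0.03 at [603.1 -55.1 221.9] rot [-3.1415  0.0032 -2.9911] F [ 0.09 -0.27 -0.02] op 0.269 t 5.95
```

Emit:
{"api": "servo_tool", "payload": {
  "plan": [
    [18,-50,0,0],
    [38,-100,20,0],
    [58,-150,40,0],
    [80,-200,60,0],
    [98,-248,80,0],
    [98,-251,81,0],
    [98,-251,81,0],
    [98,-251,110,0]
  ]
}}

```text
clock: 6.95
tool_pos: [545.4, -317.9, 112.3]
ee_rot: [-3.139, 0.005, -2.99]
wrist_force: [1.0, -0.1, -0.9]
opening: 0.268
finger_force: 61.1
```

```bash
python3 go.py 544 -318 36
```

```text
shift [ 1.8  0.3 76.3] turn 0.05 at [ 545.4 -317.9  112.3] rot [-3.139   0.0052 -2.9898] F [ 0.96 -0.05 -0.89] op 0.268 t 6.95
```

Emit:
{"api": "servo_tool", "payload": {
  "plan": [
    [1,0,30,0],
    [1,0,55,0],
    [1,0,68,0],
    [1,0,73,0],
    [1,0,73,0],
    [1,0,73,0]
  ]
}}

```text
clock: 7.7
tool_pos: [542.7, -318.3, 37.8]
ee_rot: [-3.141, 0.001, -2.991]
wrist_force: [-0.2, -0.1, 0.7]
opening: 0.265
finger_force: 61.1
```

Emit:
{"api": "servo_tool", "payload": {
  "plan": [
    [0,0,0,0],
    [0,0,0,0],
    [0,0,0,0],
    [0,0,0,0],
    [0,0,-15,0],
    [0,0,-60,0],
    [0,0,-110,0],
    [0,0,-150,0]
  ],
  "fingers": 0.7
}}

```text
clock: 8.7
tool_pos: [542.3, -318.4, 190.3]
ee_rot: [-3.14, 0.002, -2.991]
wrist_force: [0.4, -1.3, -0.5]
opening: 0.852
finger_force: 0.0
```

Run:
```python
from h import *
from go import to
to(589.2,34.4,250)
c=eyes.capture("side")["img"][140:230,230:370];d=eyes.capture("top")["img"][180:290,330:450]
im=np.hstack([cv2.resize(c,(400,300)),cv2.resize(d,(400,300))]);save("place1.png",np.clip(im*1.4,0,255).astype(np.uint8))
```

```text
shift [-99.4 341.7 -59.9] turn -0.02 at [ 542.3 -318.4  190.3] rot [-3.1403e+00  2.1000e-03 -2.9909e+00] F [ 0.43 -1.3  -0.5 ] op 0.852 t 8.7
```

View pics/place1.png

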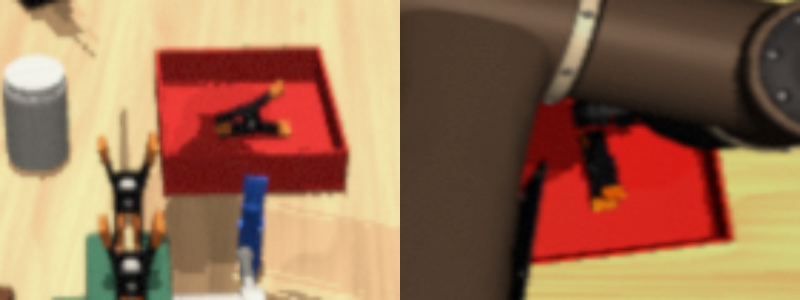

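The clamp lies in the tray at about (255,115) of the left half. The other two are still on the strip. On to the middle clamp.

Emit:
{"api": "servo_tool", "payload": {
  "plan": [
    [-10,30,-30,0],
    [-25,85,-58,0],
    [-42,140,-58,0],
    [-58,200,-58,0],
    [-75,255,-58,0],
    [-90,308,-58,0],
    [-99,340,-58,0],
    [-99,341,-58,0]
  ],
  "fingers": 1
}}

```text
clock: 9.8
tool_pos: [588.8, 36.0, 245.3]
ee_rot: [3.141, 0.001, -2.988]
wrist_force: [0.2, -0.6, 0.1]
opening: 1.003
finger_force: 0.0
```

Emit:
{"api": "servo_tool", "payload": {
  "plan": [
    [0,0,0,0],
    [0,0,0,0]
  ]
}}

```text
clock: 10.05
tool_pos: [588.6, 32.9, 245.1]
ee_rot: [-3.142, 0.0, -2.992]
wrist_force: [-1.2, -1.0, 0.7]
opening: 1.0
finger_force: 0.0
```

```bash
python3 go.py 589.2 34.6 162
```

```text
shift [-0.8  1.6 83.1] turn -0.09 at [588.6  32.9 245.1] rot [-3.1416e+00  2.0000e-04 -2.9922e+00] F [-1.2  -1.02  0.75] op 1.0 t 10.05
```

Emit:
{"api": "servo_tool", "payload": {
  "plan": [
    [-1,1.5,20,0],
    [-1,1.5,45,0],
    [-1,1.5,68,0],
    [-1,1.5,80,0],
    [-1,1.5,83,0],
    [-1,1.5,83,0],
    [-1,1.5,83,0],
    [-1,1.5,83,0]
  ]
}}

```text
clock: 11.05
tool_pos: [589.8, 35.6, 162.5]
ee_rot: [3.141, 0.001, -2.991]
wrist_force: [-0.5, -0.0, -0.2]
opening: 0.994
finger_force: 0.0
```

```bash
python3 go.py 589.2 34.6 162
```

```text
shift [ 0.8 -0.9  0.5] turn -0.02 at [589.8  35.6 162.5] rot [ 3.1414e+00  1.1000e-03 -2.9910e+00] F [-0.5  -0.03 -0.21] op 0.994 t 11.05
```

Emit:
{"api": "servo_tool", "payload": {
  "plan": [
    [0,-0.5,0,0],
    [0,-0.5,0,0],
    [0,-0.5,0,0],
    [0,-0.5,0,0],
    [0,-0.5,0,0],
    [0,-0.5,0,0],
    [0,-0.5,0,0],
    [0,-0.5,0,0]
  ],
  "fingers": -1
}}

```text
clock: 12.05
tool_pos: [589.6, 34.7, 161.9]
ee_rot: [-3.141, -0.0, -2.991]
wrist_force: [-0.4, -3.0, 2.6]
opening: 0.27
finger_force: 59.8
```

Emit:
{"api": "servo_tool", "payload": {
  "plan": [
    [0,0,-0.3,0],
    [0,0,-0.6,0],
    [0,0,-0.6,0]
  ]
}}

```text
clock: 12.42
tool_pos: [589.6, 34.8, 162.0]
ee_rot: [-3.141, -0.0, -2.991]
wrist_force: [2.8, -4.4, -3.0]
opening: 0.265
finger_force: 59.1
```

Emit:
{"api": "servo_tool", "payload": {
  "plan": [
    [0,0,-0.2,0],
    [0,0,-0.4,0],
    [0,0,-0.4,0]
  ]
}}

```text
clock: 12.8
tool_pos: [589.5, 34.8, 162.1]
ee_rot: [-3.141, -0.001, -2.991]
wrist_force: [4.1, -4.3, -6.8]
opening: 0.27
finger_force: 59.0
```

Emit:
{"api": "servo_tool", "payload": {
  "plan": [
    [0,0,-0.15,0],
    [0,0,-0.15,0],
    [0,0,-0.15,0]
  ]
}}

```text
clock: 13.18
tool_pos: [589.5, 34.8, 162.1]
ee_rot: [-3.141, -0.001, -2.991]
wrist_force: [3.6, -4.4, -6.7]
opening: 0.267
finger_force: 59.0
```

Emit:
{"api": "servo_tool", "payload": {
  "plan": [
    [0,0,-0.2,0],
    [0,0,-0.2,0],
    [0,0,-0.2,0]
  ]
}}

```text
clock: 13.55
tool_pos: [589.5, 34.8, 162.1]
ee_rot: [-3.142, -0.001, -2.992]
wrist_force: [3.9, -4.4, -7.7]
opening: 0.273
finger_force: 59.1
```

The force climbs to about 8 N without sliding (tool moved 0.2 mm), so the middle clamp is sound. I unload and release it.

Emit:
{"api": "servo_tool", "payload": {
  "plan": [
    [0,0,0.7,0],
    [0,0,1.1,0],
    [0,0,1.1,0]
  ]
}}

```text
clock: 13.92
tool_pos: [589.6, 34.8, 162.1]
ee_rot: [-3.141, -0.0, -2.991]
wrist_force: [1.7, -4.8, -2.8]
opening: 0.269
finger_force: 60.0
```

Emit:
{"api": "servo_tool", "payload": {
  "plan": [
    [0,0,0,0],
    [0,0,0,0],
    [0,0,0,0],
    [0,0,0,0],
    [0,0,0,0],
    [0,0,-15,0],
    [0,0,-50,0],
    [0,0,-85,0]
  ],
  "fingers": 1
}}

```text
clock: 14.92
tool_pos: [589.7, 34.9, 249.1]
ee_rot: [-3.141, 0.0, -2.991]
wrist_force: [-0.9, 0.3, -0.3]
opening: 1.001
finger_force: 0.0
```

Emit:
{"api": "servo_tool", "payload": {
  "plan": [
    [0,30,0,0],
    [0,70,0,0],
    [0,90,0,0],
    [0,92,0,0],
    [0,92,0,0],
    [0,92,0,0]
  ]
}}

```text
clock: 15.68
tool_pos: [575.9, 125.2, 247.1]
ee_rot: [-3.141, -0.0, -2.992]
wrist_force: [0.1, 0.3, -1.0]
opening: 1.0
finger_force: 0.0
```

```bash
python3 go.py 575.3 125.7 162
```

```text
shift [ 0.5  0.6 85.1] turn -0.08 at [575.9 125.2 247.1] rot [-3.1414e+00 -1.0000e-04 -2.9919e+00] F [ 0.08  0.25 -1.04] op 1.0 t 15.675
```

Emit:
{"api": "servo_tool", "payload": {
  "plan": [
    [0,0.5,20,0],
    [0,0.5,45,0],
    [0,0.5,68,0],
    [0,0.5,81,0],
    [0,0.5,85,0],
    [0,0.5,85,0],
    [0,0.5,85,0],
    [0,0.5,85,0]
  ]
}}

```text
clock: 16.68
tool_pos: [576.0, 126.6, 162.8]
ee_rot: [3.141, 0.001, -2.991]
wrist_force: [-0.5, -0.1, -0.1]
opening: 1.001
finger_force: 0.0
```

```bash
python3 go.py 575.3 125.7 162
```

```text
shift [ 0.9 -0.8  0.8] turn -0.03 at [576.  126.6 162.8] rot [ 3.1412e+00  1.1000e-03 -2.9911e+00] F [-0.46 -0.11 -0.13] op 1.001 t 16.675
```

Emit:
{"api": "servo_tool", "payload": {
  "plan": [
    [0,-0.8,0.5,0],
    [0,-0.8,0.5,0],
    [0,-0.8,0.5,0],
    [0,-0.8,0.5,0],
    [0,-0.8,0.5,0],
    [0,-0.8,0.5,0],
    [0,-0.8,0.5,0],
    [0,-0.8,0.5,0]
  ],
  "fingers": -1
}}

```text
clock: 17.68
tool_pos: [575.9, 125.6, 161.6]
ee_rot: [-3.142, 0.0, -2.991]
wrist_force: [-0.1, -0.3, 0.9]
opening: 0.269
finger_force: 61.3
```

Emit:
{"api": "servo_tool", "payload": {
  "plan": [
    [0,0,-0.3,0],
    [0,0,-0.6,0],
    [0,0,-0.6,0]
  ]
}}

```text
clock: 18.05
tool_pos: [575.8, 125.6, 161.8]
ee_rot: [3.142, -0.0, -2.991]
wrist_force: [2.0, -0.0, -4.7]
opening: 0.269
finger_force: 60.9
```

Emit:
{"api": "servo_tool", "payload": {
  "plan": [
    [0,0,-0.2,0],
    [0,0,-0.4,0],
    [0,0,-0.4,0]
  ]
}}

```text
clock: 18.42
tool_pos: [575.8, 125.7, 162.5]
ee_rot: [3.142, -0.0, -2.991]
wrist_force: [1.8, -0.3, -5.3]
opening: 0.27
finger_force: 60.9
```

Emit:
{"api": "servo_tool", "payload": {
  "plan": [
    [0,0,-0.4,0],
    [0,0,-0.8,0],
    [0,0,-0.8,0]
  ]
}}

```text
clock: 18.8
tool_pos: [575.8, 125.6, 163.4]
ee_rot: [3.142, -0.0, -2.991]
wrist_force: [0.8, -0.1, -4.3]
opening: 0.271
finger_force: 60.9
```

Emit:
{"api": "servo_tool", "payload": {
  "plan": [
    [0,0,-0.3,0],
    [0,0,-0.6,0],
    [0,0,-0.6,0]
  ]
}}

```text
clock: 19.18
tool_pos: [575.8, 125.6, 164.0]
ee_rot: [3.142, -0.0, -2.991]
wrist_force: [1.9, 0.9, -4.3]
opening: 0.271
finger_force: 60.9
```

It slides at about 4.5 N, so this clamp is weak too. I lift it and carry it over to the tray's +y side, beside the first.

Emit:
{"api": "servo_tool", "payload": {
  "plan": [
    [0,0,-6,0],
    [0,0,-14,0],
    [0,0,-24,0],
    [0,0,-45,0],
    [0,0,-75,0],
    [0,0,-103,0],
    [0,0,-108,0],
    [0,0,-108,0]
  ]
}}

```text
clock: 20.18
tool_pos: [575.7, 125.6, 272.5]
ee_rot: [3.141, 0.001, -2.991]
wrist_force: [-0.7, 0.0, -1.0]
opening: 0.267
finger_force: 61.2
```

```bash
python3 go.py 521 -271 55
```

```text
shift [ 113.6 -384.   217.2] turn -0.04 at [575.7 125.6 272.5] rot [ 3.1411e+00  6.0000e-04 -2.9913e+00] F [-0.69  0.04 -1.01] op 0.267 t 20.175
```

Emit:
{"api": "servo_tool", "payload": {
  "plan": [
    [15,-50,0,0],
    [31,-105,0,0],
    [47,-160,0,0],
    [64,-215,0,0],
    [80,-270,0,0],
    [96,-325,20,0],
    [112,-378,45,0],
    [113,-384,70,0]
  ]
}}

```text
clock: 21.18
tool_pos: [519.9, -273.9, 199.8]
ee_rot: [3.141, -0.002, -2.995]
wrist_force: [0.6, 0.1, -0.9]
opening: 0.27
finger_force: 61.2
```

Emit:
{"api": "servo_tool", "payload": {
  "plan": [
    [0,0,20,0],
    [0,0,20,0],
    [0,0,20,0]
  ]
}}

```text
clock: 21.55
tool_pos: [521.9, -270.9, 182.4]
ee_rot: [-3.141, -0.0, -2.991]
wrist_force: [0.1, 1.0, -0.2]
opening: 0.27
finger_force: 61.2
```

```bash
python3 go.py 521 -271 55
```

```text
shift [9.000e-01 1.000e-01 1.274e+02] turn -0.01 at [ 521.9 -270.9  182.4] rot [-3.1413e+00 -1.0000e-04 -2.9907e+00] F [ 0.15  1.04 -0.22] op 0.27 t 21.55
```

Emit:
{"api": "servo_tool", "payload": {
  "plan": [
    [0,0,40,0],
    [0,0,80,0],
    [0,0,110,0],
    [0,0,125,0],
    [0,0,127,0],
    [0,0,127,0]
  ]
}}

```text
clock: 22.3
tool_pos: [522.6, -271.1, 56.2]
ee_rot: [-3.141, 0.002, -2.991]
wrist_force: [0.0, -0.2, -0.6]
opening: 0.266
finger_force: 61.2
```

Emit:
{"api": "servo_tool", "payload": {
  "plan": [
    [0,0,0,0],
    [0,0,0,0],
    [0,0,0,0],
    [0,0,0,0],
    [0,0,-15,0],
    [0,0,-60,0],
    [0,0,-110,0],
    [0,0,-150,0]
  ],
  "fingers": 0.65
}}

```text
clock: 23.3
tool_pos: [522.0, -271.2, 208.4]
ee_rot: [-3.14, 0.002, -2.991]
wrist_force: [0.4, -0.6, -0.6]
opening: 0.822
finger_force: 0.0
```

Emit:
{"api": "servo_tool", "payload": {
  "plan": [
    [0,-60,0,0],
    [0,-120,0,0],
    [0,-180,0,0],
    [0,-240,0,0],
    [0,-280,0,0],
    [0,-280,0,0],
    [0,-280,0,0],
    [0,-280,0,0]
  ]
}}

```text
clock: 24.3
tool_pos: [563.9, -546.9, 206.0]
ee_rot: [-3.141, 0.001, -2.99]
wrist_force: [-0.2, -0.6, 0.4]
opening: 0.825
finger_force: 0.0
```

Run:
```python
from h import *
from go import to
to(589,34,250)
c=eyes.capture("side")["img"][140:290,200:370];a=eyes.capture("top");d=a["img"][140:290,190:440]
im=np.hstack([cv2.resize(c,(340,300)),cv2.resize(d,(460,300))]);save("end.png",np.clip(im*1.4,0,255).astype(np.uint8))
d0=np.load("c0.npz")
W=cloud(a);m=(W[...,2]>166)&(W[...,2]<235)&(abs(W[...,0]-589)<45)&(abs(W[...,1]-34.5)<40)
W0=d0["t"];m0=(W0[...,2]>166)&(W0[...,2]<235)&(abs(W0[...,0]-589)<45)&(abs(W0[...,1]-34.5)<40)
print(W[m].mean(0),W0[m0].mean(0),m.sum(),m0.sum())
```

```text
shift [-112.5  570.4  -44.2] turn 0.03 at [ 563.9 -546.9  206. ] rot [-3.1411e+00  7.0000e-04 -2.9901e+00] F [-0.18 -0.57  0.37] op 0.825 t 24.3
[590.77471881  35.25668092 197.45370248] [590.69915422  34.69311707 197.32282939] 149 148
```

View pics/end.png

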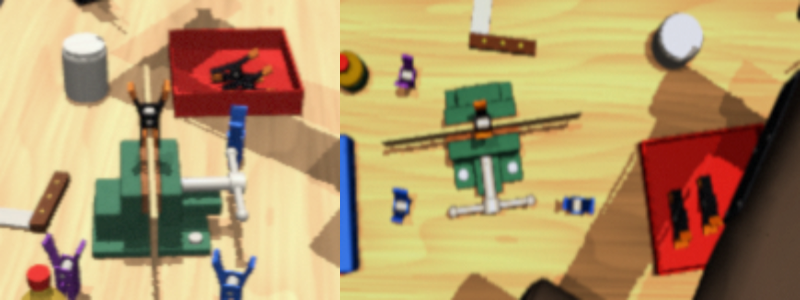

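Both weak clamps lie side by side in the tray, at about (680,215) and (708,205). The sound clamp is still on the strip at (482,120), 0.6 mm from its starting place by the camera. The glue, tin and square look undisturbed.

```bash
python3 -c "
from plant import ctrl
print(ctrl.sign_off())"
```

```text
the job is handed in; nothing more can be done
None
```

The two outer clamps slid at about 4–5 N, so they are now in the red tray; the middle one held a pull of about 8 N and is still on the strip, within about 1 mm of where it was, and the job is handed in (the sign-off returned no verdict).

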